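# Set the stock tags of the lemon bins

### The arm

A 6-joint arm with a two-finger parallel gripper is mounted at the origin on the work surface. World frame = base frame: x ahead of the robot, y to its left, z up, the work surface at z = 0. Lengths are in m, angles in degrees, forces in N, time in s.
With the tool pointing down it reaches from about 0.25 to 0.725 m from the base axis. Payload 9.7 kg.
Tool frame: the origin (TCP) lies at the very end of the fingers, on their centre line; the grasp point (between the pads) lies 19 mm behind it (bot.pinch_z is the distance from the TCP to the grasp point, in m); x points along the fingers, z is the direction in which the jaws open and shut, and the axes are right-handed (so a half turn about x gives the same grasp; the last joint's range is limited). The gripper opens to 85 mm and grips with 20 to 120 N. Pads are 22 mm wide; open, the fingers measure 114 mm over their backs; the gripper's body (76 mm by 85 mm) begins 54 mm behind the grasp point. The pads swing forward as they close: fully open they stand 13 mm farther back than shut.
Start: joints at [-72.708, 4.979, 10.078, 95.1, 0, 90], TCP at [0.163, -0.525, 0.231] pointing down, gripper open.
Joint ranges: [-179.16, 179.16], [-48.56, 103.87], [-65.8, 70.77], [-126.05, 130.52], [-82.76, 87.17], [-180, 180]. Speed limits (degrees/s): [127.2, 127.2, 147.25, 180, 180, 180].

### API

Orientations are given as [roll, pitch, yaw] about the fixed x, y, z axes, in that order (R = Rz(yaw) Ry(pitch) Rx(roll)).
In Python, from workcell import bot gives the robot as it stands.
- The arm moves only by the tool play_rows, never from a script. Its argument "rows" is a list of rows, each a list of 3 entries, a list of its own where there are three numbers: the shift along the tool's x, y, z in cm, then the turn about the tool's x in degrees, then the finger opening in cm, from 0 to 8.54. A call has 1 to 12 rows; each row is the pose to reach, as a shift and turn from the pose commanded when the call began, along the tool's axes at that moment; what a row does not reach only later rows make up. A row lasts 1/12 s, in which the tool goes at most 41.7 mm and 7.16 degrees, less where a joint would pass 70% of its speed; a pose out of reach is approached as far as the arm can. A call with a gripper value outside its range is refused whole. The fingers move at their own pace and stop on an object; "squeeze" is the grip in N (left out, the last holds). Time passes only in rows, so rows that repeat a pose let the fingers close. It gives the time, the measured TCP pose, the force and the opening at its end, in the units of the state.
- bot.get_obs(): the state, without advancing time (a new reading comes with each control period).
- bot.camera(name): name is "side" or "top" or "wrist"; returns (picture, depth): 384x512x3 uint8, blue, green, red; 384x512 float32, m along the optical axis (not along the pixel's ray), 0 where there is no reading.
- bot.camera_model(name): a dict with "fx", "fy", "cx", "cy" (pixels), "origin" and "attitude" of the camera in the world; the wrist camera has in their place "mount" (4x4, takes a point from camera to tool coordinates, whose origin is the TCP and whose axes are the tool frame's). Camera axes: x right, y down, z forward; pixel columns grow to the right and rows downward; lengths in m; the calibration is good to about 2 mm. A picture is of the moment at which its call begins: read the wrist's pose just before it. camera_model takes no time and is no camera call.
- bot.job_done(): hands the job in, once; it reports no verdict.
The state is a dict: "time": time; "q": joint angles; "qd": joint speeds; "joint_efforts": joint torques, N m; "ee_pos": TCP position; "tcp_rot": TCP orientation; "wrist_force": force on the tool from outside, world axes, zero at the start; "torque": the same for the moment, N m; "opening": finger opening in m.
Only numpy, scipy, OpenCV 4.12 (cv2) and the standard library are available. Lean on these libraries where they do the work, as an engineer would, in place of code of your own. Each camera call takes 0.05 s, during which the arm holds its last target.

### The job

On the prep counter each steel bin has a hinged stock tag in front of it. With a fingertip, gently push over the tags that are wrong, so that every bin heaped full has its tag leaning towards it (round disc facing up) and any nearly empty bin has its tag leaning away from it (two bars facing up). Only push the tags: leave the bins and everything else standing where they are.

Things in the scene. Friction and masses are not known exactly. Their poses are not given: they have to be found in the camera images.
- rail: flat aluminium strip on the counter, fixed, 90 x 460 x 4 mm, with the four tag stands on it in a row at 120 mm pitch along its y axis; origin at the middle of its underside; its x axis points from the stands to the row of bins, z up
- stand_a: dark steel stand of tag a, fixed on the strip at any of the four places: foot 36 x 84 mm, two ears at its sides, 16 mm deep, up to 46 mm above the counter; origin at counter height right below the hinge; x axis points to the bin that the tag stands for (bin centre about 170 mm from the origin, bin wall from about 110 mm), y along the hinge; hinge axis at z = 40 mm
- tag_a (a joint): lean of tag a, rad: 0 upright, +0.6 leaning on its stop towards its bin (disc face up), -0.6 leaning on its stop away from the bin (two-bar face up); it swings freely, so pushed past upright it falls over to the other stop by itself
- tag_a_edge (a point): middle of the free edge of tag a, 65 mm from the hinge axis. The tag is a white plate 64 wide, 63 high, 4 mm thick, about 30 g, with a round black disc on the face turned from the bin and two upright black bars on the face turned to the bin; leaning on a stop, its free edge is 37 mm to that side of the hinge and 94 mm above the counter
- stand_b: dark steel stand of tag b, fixed on the strip at any of the four places: foot 36 x 84 mm, two ears at its sides, 16 mm deep, up to 46 mm above the counter; origin at counter height right below the hinge; x axis points to the bin that the tag stands for (bin centre about 170 mm from the origin, bin wall from about 110 mm), y along the hinge; hinge axis at z = 40 mm
- tag_b (a joint): lean of tag b, rad: 0 upright, +0.6 leaning on its stop towards its bin (disc face up), -0.6 leaning on its stop away from the bin (two-bar face up); it swings freely, so pushed past upright it falls over to the other stop by itself
- tag_b_edge (a point): middle of the free edge of tag b, 65 mm from the hinge axis. The tag is a white plate 64 wide, 63 high, 4 mm thick, about 30 g, with a round black disc on the face turned from the bin and two upright black bars on the face turned to the bin; leaning on a stop, its free edge is 37 mm to that side of the hinge and 94 mm above the counter
- stand_c: dark steel stand of tag c, fixed on the strip at any of the four places: foot 36 x 84 mm, two ears at its sides, 16 mm deep, up to 46 mm above the counter; origin at counter height right below the hinge; x axis points to the bin that the tag stands for (bin centre about 170 mm from the origin, bin wall from about 110 mm), y along the hinge; hinge axis at z = 40 mm
- tag_c (a joint): lean of tag c, rad: 0 upright, +0.6 leaning on its stop towards its bin (disc face up), -0.6 leaning on its stop away from the bin (two-bar face up); it swings freely, so pushed past upright it falls over to the other stop by itself
- tag_c_edge (a point): middle of the free edge of tag c, 65 mm from the hinge axis. The tag is a white plate 64 wide, 63 high, 4 mm thick, about 30 g, with a round black disc on the face turned from the bin and two upright black bars on the face turned to the bin; leaning on a stop, its free edge is 37 mm to that side of the hinge and 94 mm above the counter
- stand_d: dark steel stand of tag d, fixed on the strip at any of the four places: foot 36 x 84 mm, two ears at its sides, 16 mm deep, up to 46 mm above the counter; origin at counter height right below the hinge; x axis points to the bin that the tag stands for (bin centre about 170 mm from the origin, bin wall from about 110 mm), y along the hinge; hinge axis at z = 40 mm
- tag_d (a joint): lean of tag d, rad: 0 upright, +0.6 leaning on its stop towards its bin (disc face up), -0.6 leaning on its stop away from the bin (two-bar face up); it swings freely, so pushed past upright it falls over to the other stop by itself
- tag_d_edge (a point): middle of the free edge of tag d, 65 mm from the hinge axis. The tag is a white plate 64 wide, 63 high, 4 mm thick, about 30 g, with a round black disc on the face turned from the bin and two upright black bars on the face turned to the bin; leaning on a stop, its free edge is 37 mm to that side of the hinge and 94 mm above the counter
- bin_full_a: full bin: loose open steel bin 106 x 106 mm, 75 mm high, heaped with lemons to about 120 mm above the counter; origin at the middle of its underside
- bin_full_b: another full bin: same steel bin, heaped with lemons above the rim (about 120 mm); origin at the middle of its underside
- bin_full_c: the third full bin: same steel bin, heaped with lemons above the rim (about 120 mm); origin at the middle of its underside
- bin_low: the nearly empty bin: same steel bin with two lemons on its floor; origin at the middle of its underside
- shaker: aluminium spice shaker, 38 mm across, 75 mm high, loose, standing between the second and third tag on the bin side; origin under its centre
- jar: small amber jar, 40 mm across, 60 mm high, loose, standing between the two leftmost tags on the robot's side; origin under its centre
- can: plain drink can, 66 mm across, 115 mm high, loose, beyond the right end of the row; origin under its centre
- cup: clear plastic cup, 76 mm across, 85 mm high, loose, beyond the left end of the row; origin under its centre
- spatula: spatula lying loose on the counter near the robot on its right; origin within its length, at counter height
There are look-alikes about, which are no part of the job. Leave any blue or turquoise look-alike of the bin_low alone.

How it is judged:
By the outcome, as a careful person would: the job done as asked, in the order asked, and still so for the second after the job is handed in, with the robot touching nothing.
It also fails if it takes over 64 s, if anything falls off the work surface, if the arm or the gripper's body presses on something with over 40 N, if the wrist force passes 120 N, or if a joint passes its speed limit or range.

## Working session

There is one attempt and no reset: what is moved stays moved. The work goes in short steps, Python scripts to look and compute and a tool call to move; the robot and the scene stay as the last step left them, time stands still between calls to the robot, and variables do not carry over. Pictures are saved under pics/ and viewed, and the job is handed in when it is done.

Besides the shell and the picture viewer there is one more tool, called as name(argument=value, ...), one argument or row to a line, values as JSON. play_rows: Moves the arm, as the interface text tells. Its arguments: {"type":"object","properties":{"rows":{"type":"array"},"squeeze":{"type":"number"}},"required":["rows"]}

```bash
mkdir -p pics; ls; python3 - <<'E'
from workcell import bot
import cv2,numpy as np
np.set_printoptions(precision=4,suppress=True)
for n in ("top","side","wrist"):
    p,d=bot.camera(n); cv2.imwrite(f"pics/{n}0.png",p); np.save(f"pics/{n}0.npy",d)
    print(n,bot.camera_model(n))
print(bot.get_obs())
E
```

```text
pics
top {'fx': 474.3415344910526, 'fy': 474.3415344910526, 'cx': 246.1382433949871, 'cy': 194.90039273769597, 'origin': array([0.2738, 0.0071, 1.2055]), 'attitude': array([-168.8343,    0.1033,  -88.9598])}
side {'fx': 474.50481406000256, 'fy': 474.50481406000256, 'cx': 252.62193864277555, 'cy': 183.2318145196031, 'origin': array([ 0.4016, -0.9994,  0.9659]), 'attitude': array([-130.1238,   -0.9073,   -5.5718])}
wrist {'fx': 267.94802972827125, 'fy': 267.94802972827125, 'cx': 258.1520488401218, 'cy': 189.61930317337377, 'mount': array([[-0.0003, -0.3004,  0.9538, -0.1423],
       [-0.0002, -0.9538, -0.3004,  0.0765],
       [ 1.    , -0.0003,  0.0002,  0.0014],
       [ 0.    ,  0.    ,  0.    ,  1.    ]])}
{'time': 0.15, 'q': array([-72.7096,   5.0038,  10.0459,  95.0995,  -0.0009,  90.0008]), 'qd': array([-0.0421, -0.0493,  0.1218,  0.035 , -0.0217,  0.0637]), 'joint_efforts': array([  0.0031, -52.0761,  46.5044,   0.0139,   0.0001,  -0.    ]), 'ee_pos': array([ 0.1634, -0.525 ,  0.2308]), 'tcp_rot': array([-179.0988,   89.9426,  108.1907]), 'wrist_force': array([ 0.2227,  1.0148, -0.1084]), 'torque': array([ 0.0096, -0.0312, -0.0334]), 'opening': 0.08526480913888514}
```

View pics/top0.png

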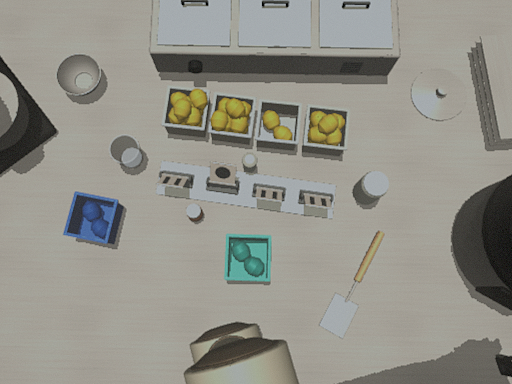

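View pics/side0.png

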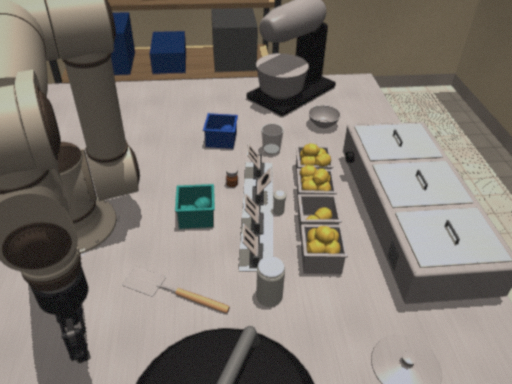

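```bash
python3 - <<'E'
import cv2
p=cv2.imread("pics/top0.png"); cv2.imwrite("pics/topc.png",cv2.resize(p[80:230,140:400],None,fx=3,fy=3,interpolation=cv2.INTER_CUBIC))
p=cv2.imread("pics/side0.png"); cv2.imwrite("pics/sidec.png",cv2.resize(p[120:310,210:360],None,fx=3.1,fy=3.1,interpolation=cv2.INTER_CUBIC))
E
```

```text
(no output)
```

View pics/topc.png

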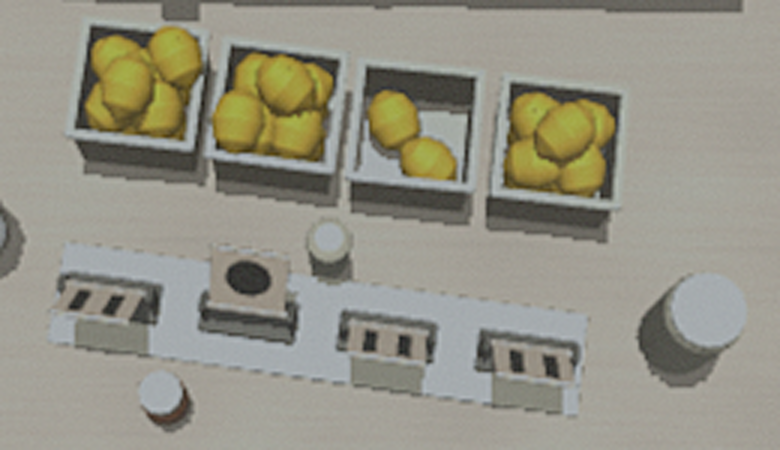

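View pics/sidec.png

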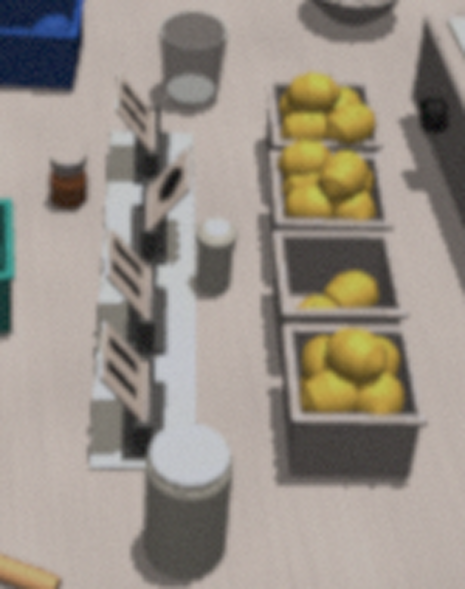

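View pics/wrist0.png

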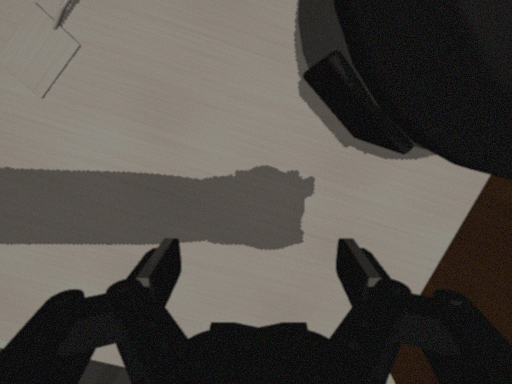

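```bash
cat > h.py <<'E'
import numpy as np
from scipy.spatial.transform import Rotation as R
from workcell import bot
np.set_printoptions(precision=4,suppress=True)
def ray(n,u,v):
    m=bot.camera_model(n); Rm=R.from_euler('xyz',m['attitude'],degrees=True).as_matrix()
    return np.array(m['origin']),Rm@np.array([(u-m['cx'])/m['fx'],(v-m['cy'])/m['fy'],1])
def onz(n,u,v,z):
    o,d=ray(n,u,v); return o+d*(z-o[2])/d[2]
def dep(n,D,u,v):
    o,d=ray(n,u,v); return o+d*D[int(round(v)),int(round(u))]
E
python3 - <<'E'
from h import *
D=np.load("pics/top0.npy")
C=[onz('top',140+u/3,80+v/3,.004) for u,v in [(65,243),(587,312),(578,414),(50,345)]]
for c in C: print(c)
C=np.array(C); print('len',np.linalg.norm(C[0]-C[1]),np.linalg.norm(C[2]-C[3]),np.linalg.norm(C[0]-C[3]),np.linalg.norm(C[1]-C[2]))
ctr=C.mean(0); y=(C[0]+C[3]-C[1]-C[2]); y[2]=0; y/=np.linalg.norm(y); x=np.array([y[1],-y[0],0])
print('ctr',ctr,'x',x,'yaw',np.degrees(np.arctan2(x[1],x[0])))
for k in (180,60,-60,-180):
    s=ctr+y*k/1000; print(k,'stand',s[:2],'edge-',(s-x*.037)[:2],'r',np.linalg.norm(s[:2]))
# checks: lower edge middle of tags in crop
for nm,u,v in [('t1 edge',95,318),('t3 edge',386,358),('t4 edge',528,378),('t2 edge',250,248)]:
    print(nm,onz('top',140+u/3,80+v/3,.094))
for nm,u,v in [('shaker',329,240),('jar',164,390),('can',705,312)]:
    print(nm,dep('top',D,140+u/3,80+v/3))
# bins rim front edge mids
for nm,u,v in [('b1',133,143),('b4',552,202)]: print(nm,onz('top',140+u/3,80+v/3,.075))
for nm,u,v in [('lem1',128,80),('lem4',565,130),('cup',126,152)]:
    print(nm,dep('top',D,140+u/3 if nm!='cup' else u,80+v/3 if nm!='cup' else v))
E
```

```text
[0.5974 0.2365 0.004 ]
[ 0.5438 -0.218   0.004 ]
[ 0.4546 -0.2087  0.004 ]
[0.5065 0.2446 0.004 ]
len 0.4576106686336755 0.45624994176759454 0.09130549025353946 0.08966171996203672
ctr [0.5256 0.0136 0.004 ] x [ 0.9933 -0.1154  0.    ] yaw -6.629493352235753
180 stand [0.5463 0.1924] edge- [0.5096 0.1967] r 0.5792422336907951
60 stand [0.5325 0.0732] edge- [0.4957 0.0775] r 0.5375059770255037
-60 stand [ 0.5186 -0.046 ] edge- [ 0.4819 -0.0417] r 0.5206762769564031
-180 stand [ 0.5048 -0.1652] edge- [ 0.468  -0.1609] r 0.5311260635971657
t1 edge [0.5117 0.1921 0.094 ]
t3 edge [ 0.4833 -0.0408  0.094 ]
t4 edge [ 0.4692 -0.1534  0.094 ]
t2 edge [0.5716 0.0698 0.094 ]
shaker [0.5845 0.0061 0.0754]
jar [0.4602 0.1387 0.0581]
can [ 0.522  -0.2915  0.1084]
b1 [0.6654 0.1708 0.075 ]
b4 [ 0.6204 -0.1775  0.075 ]
lem1 [0.7047 0.1713 0.1157]
lem4 [ 0.6688 -0.1823  0.1144]
cup [0.6183 0.3298 0.0106]
```

```bash
python3 - <<'E'
from h import *
o=bot.get_obs(); T=R.from_euler('xyz',o['tcp_rot'],degrees=True).as_matrix(); print(T)
D=np.load("pics/top0.npy")
# max height in region on path
V,U=np.mgrid[0:384,0:512]; m=bot.camera_model('top'); Rm=R.from_euler('xyz',m['attitude'],degrees=True).as_matrix()
P=(np.stack([(U-m['cx'])/m['fx'],(V-m['cy'])/m['fy'],np.ones_like(U)],-1)*D[...,None])@Rm.T+m['origin']
k=(D>0)&(P[...,0]>.15)&(P[...,0]<.5)&(P[...,1]>-.7)&(P[...,1]<-.1)
for x0 in np.arange(.15,.5,.05):
    print(round(x0,2),[round(float(P[k&(abs(P[...,0]-x0-.025)<.025)&(abs(P[...,1]-y0)<.025)][:,2].max(initial=-1)),3) for y0 in np.arange(-.65,-.1,.05)])
y=np.array([.1154,.9933,0]); x=np.array([.9933,-.1154,0])
tgt=np.array([.5048,-.1652,0])-x*.10
tgt[2]=.16
print('tgt',tgt,'tool shift cm',100*T.T@(tgt-o['ee_pos']))
# turn about tool x for z axis -> +-rail y
zt=T.T@y; print('turn', np.degrees(np.arctan2(-zt[1],zt[2])), 'rail x in tool', T.T@x)
E
```

```text
[[-0.0003  0.9548  0.2972]
 [ 0.001   0.2972 -0.9548]
 [-1.     -0.     -0.001 ]]
0.15 [0.004, 0.007, 0.006, 0.301, 0.335, 0.006, 0.009, 0.007, 0.008, 0.009, 0.005]
0.2 [0.005, 0.083, 0.006, 0.007, 0.006, 0.006, 0.006, 0.006, 0.01, 0.008, 0.006]
0.25 [-1.0, 0.13, 0.202, 0.006, 0.005, 0.006, 0.008, 0.005, 0.018, 0.007, 0.008]
0.3 [-1.0, -1.0, 0.229, 0.223, 0.006, 0.005, 0.007, 0.023, 0.024, 0.006, 0.006]
0.35 [-1.0, -1.0, 0.24, 0.235, 0.006, 0.005, 0.018, 0.024, 0.005, 0.005, 0.006]
0.4 [-1.0, -1.0, 0.241, 0.233, 0.005, 0.005, 0.021, 0.021, 0.005, 0.007, 0.006]
0.45 [-1.0, -1.0, 0.235, 0.222, 0.006, 0.007, 0.006, 0.118, 0.099, 0.099, 0.097]
tgt [ 0.4055 -0.1537  0.16  ] tool shift cm [  7.1033  34.1479 -28.2538]
turn -156.08363132520248 rail x in tool [-0.0004  0.9141  0.4054]
```

play_rows(
  rows=[
    [[0, 0, -3], -7, 0],
    [[0, 0, -6], -14, 0],
    [[0, 0, -9], -21, 0],
    [[0, 0, -12], -28, 0],
    [[0, 3, -14], -35, 0],
    [[0, 6, -15.7], -42, 0],
    [[0, 9, -17.5], -49, 0],
    [[0, 12, -19.2], -56, 0],
    [[0, 15, -21], -63, 0],
    [[0, 18, -22.7], -70, 0],
    [[0, 21, -24.4], -77, 0],
    [[0, 24, -26], -84, 0],
  ],
)

```text
time: 1.15
ee_pos: [0.316, -0.204, 0.2314]
tcp_rot: [-46.9, 90.0, -35.3]
wrist_force: [0.4, -1.1, -0.4]
opening: 0.0004
```

```bash
cat >> h.py <<'E'
X=np.array([.9933,-.1154,0]);Y=np.array([.1154,.9933,0])
S1=np.array([.5463,.1924,0]);S4=np.array([.5048,-.1652,0])
def plan(tgt):
    o=bot.get_obs(); T=R.from_euler('xyz',o['tcp_rot'],degrees=True).as_matrix()
    print('t',o['time'],'pos',o['ee_pos'],'q',o['q'],'F',o['wrist_force'],'open',o['opening'])
    zt=T.T@Y; print('tgt',tgt,'shift cm',100*T.T@(tgt-o['ee_pos']),'turn',np.degrees(np.arctan2(-zt[1],zt[2])))
    print('railx in tool',T.T@X,'raily',T.T@Y)
E
python3 -c "
from h import *
plan(S4-X*.10+np.array([0,0,.16]))"
```

```text
t 1.15 pos [ 0.316  -0.204   0.2314] q [-32.835  -18.5891 -11.2042  97.3584  -0.0011  45.5307] F [ 0.3796 -1.0758 -0.4455] open 0.0003984375334735288
tgt [ 0.4055 -0.1537  0.16  ] shift cm [7.1388 3.125  9.7712] turn -71.73889336954058
railx in tool [ 0.0004 -0.3133  0.9496] raily [-0.0002  0.9496  0.3133]
```

play_rows(
  rows=[
    [[0, 0.5, 1.5], -7, 0],
    [[0, 1, 3], -14, 0],
    [[0, 1.5, 4.5], -21, 0],
    [[0, 2, 6], -28, 0],
    [[0, 2.5, 7.5], -35, 0],
    [[1, 3, 9], -42, 0],
    [[2, 3.1, 9.8], -49, 0],
    [[3, 3.1, 9.8], -56, 0],
    [[4, 3.1, 9.8], -63, 0],
    [[5, 3.1, 9.8], -70, 0],
    [[6, 3.1, 9.8], -72, 0],
    [[7, 3.1, 9.8], -72, 0],
  ],
)

```text
time: 2.15
ee_pos: [0.4053, -0.1559, 0.1605]
tcp_rot: [73.1, 90.0, 156.5]
wrist_force: [0.3, 0.5, -0.3]
opening: 0.0003
```

```bash
python3 - <<'E'
from h import *
import cv2
plan(S4-X*.10+np.array([0,0,.08]))
for n in ("side","wrist","top"):
    p,d=bot.camera(n); cv2.imwrite(f"pics/{n}1.png",p); np.save(f"pics/{n}1.npy",d)
a=cv2.imread("pics/side1.png")[100:320,150:400]; b=cv2.imread("pics/wrist1.png")
cv2.imwrite("pics/c1.png",np.hstack([cv2.resize(a,None,fx=1.6,fy=1.6),cv2.resize(b,(390,352))[:, :]]))
E
```

```text
t 2.15 pos [ 0.4053 -0.1559  0.1605] q [-21.0372 -11.722  -13.6653  88.0802   0.001  -14.4302] F [ 0.3057  0.5359 -0.2534] open 0.0002823295714415
tgt [ 0.4055 -0.1537  0.08  ] shift cm [8.0526 0.0015 0.2202] turn 0.01973958751981553
railx in tool [-0.0004 -1.     -0.0003] raily [ 0.0001 -0.0003  1.    ]
```

View pics/c1.png

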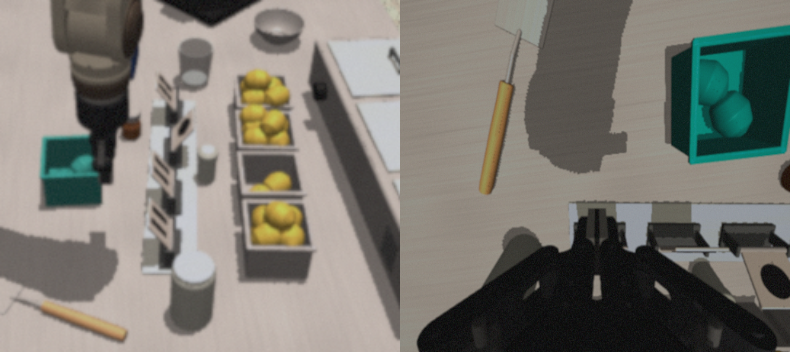

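play_rows(
  rows=[
    [[2, 0, 0.1], 0, 0],
    [[4, 0, 0.2], 0, 0],
    [[6, 0, 0.2], 0, 0],
    [[8, 0, 0.2], 0, 0],
    [[8, -1, 0.2], 0, 0],
    [[8, -2, 0.2], 0, 0],
    [[8, -3, 0.2], 0, 0],
    [[8, -4, 0.2], 0, 0],
    [[8, -4.5, 0.2], 0, 0],
    [[8, -5, 0.2], 0, 0],
    [[8, -5.5, 0.2], 0, 0],
    [[8, -6, 0.2], 0, 0],
  ],
)

```text
time: 3.3
ee_pos: [0.4657, -0.161, 0.0815]
tcp_rot: [-163.5, 90.0, -80.3]
wrist_force: [-0.1, 0.6, 0.2]
opening: 0.0
```

```bash
python3 - <<'E'
from h import *
import cv2
plan(S4-X*.0+np.array([0,0,.08]))
p,d=bot.camera("side"); cv2.imwrite("pics/side2.png",cv2.resize(p[150:320,180:380],None,fx=3,fy=3))
E
```

```text
t 3.3 pos [ 0.4657 -0.161   0.0815] q [-19.0737  -3.1028 -14.6745  78.4267  -0.0029 -12.3648] F [-0.1269  0.6352  0.1915] open 5.289779318321793e-06
tgt [ 0.5048 -0.1652  0.08  ] shift cm [ 0.1483 -3.9307  0.0438] turn -0.08211248323974997
railx in tool [ 0.     -1.      0.0014] raily [-0.0001  0.0014  1.    ]
```

View pics/side2.png

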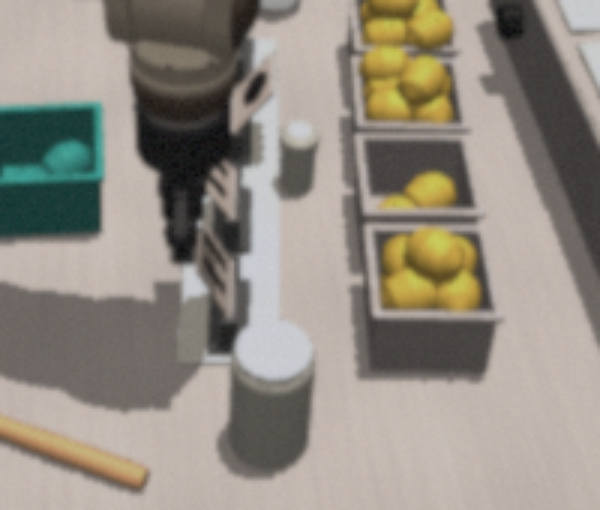

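The fingertip (crop px 190,250) bears on tag 4 (px 215,265), which is already tilting up. I'll continue slowly past upright.

play_rows(
  rows=[
    [[0, -0.4, 0], 0, 0],
    [[0, -0.8, 0], 0, 0],
    [[0, -1.2, 0], 0, 0],
    [[0, -1.6, 0], 0, 0],
    [[0, -2, 0], 0, 0],
    [[0, -2.4, 0], 0, 0],
    [[0, -2.8, 0], 0, 0],
    [[0, -3.2, 0], 0, 0],
    [[0, -3.6, 0], 0, 0],
    [[0, -4, 0], 0, 0],
    [[0, -4, 0], 0, 0],
    [[0, -4, 0], 0, 0],
  ],
)

```text
time: 4.35
ee_pos: [0.505, -0.1657, 0.0812]
tcp_rot: [80.9, 90.0, 164.2]
wrist_force: [0.1, 0.5, 0.1]
opening: 0.0001
```

```bash
python3 - <<'E'
from h import *
import cv2
plan(S1-X*.09+np.array([0,0,.16]))
p,d=bot.camera("side"); cv2.imwrite("pics/side3.png",cv2.resize(p[150:320,180:380],None,fx=3,fy=3))
E
```

```text
t 4.35 pos [ 0.505  -0.1657  0.0812] q [-18.16     2.2118  -9.428   78.3751  -0.0006 -11.4548] F [0.1242 0.4977 0.0886] open 0.0001434887818580118
tgt [0.4569 0.2028 0.16  ] shift cm [-7.879   9.0848 36.031 ] turn -0.07834538371577733
railx in tool [-0.0003 -1.      0.0014] raily [0.     0.0014 1.    ]
```

View pics/side3.png

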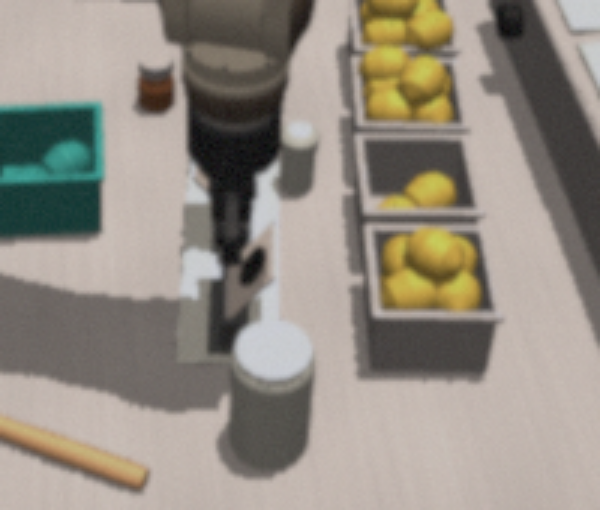

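play_rows(
  rows=[
    [[0, 2, 0], 0, 0],
    [[0, 5, 0], 0, 0],
    [[0, 8, 0], 0, 0],
    [[-3, 9, 0], 0, 0],
    [[-6, 9, 0], 0, 0],
    [[-8, 9, 2], 0, 0],
    [[-8, 9, 5], 0, 0],
    [[-8, 9, 9], 0, 0],
    [[-8, 9, 13], 0, 0],
    [[-8, 9, 17], 0, 0],
    [[-8, 9, 21], 0, 0],
    [[-8, 9, 25], 0, 0],
  ],
)

```text
time: 5.4
ee_pos: [0.4444, 0.095, 0.1616]
tcp_rot: [-76.3, 90.0, 6.9]
wrist_force: [0.2, -0.3, 0.7]
opening: 0.0002
```

play_rows(
  rows=[
    [[0, 0, 3], 0, 0],
    [[0, 0, 6], 0, 0],
    [[0, 0, 9], 0, 0],
    [[0, 0, 11], 0, 0],
    [[0, 0, 11], 0, 0],
    [[0, 0, 11], 0, 0],
  ],
)

```text
time: 5.9
ee_pos: [0.4572, 0.203, 0.161]
tcp_rot: [129.5, 90.0, -147.1]
wrist_force: [0.0, -0.0, -0.4]
opening: 0.0
```

```bash
python3 - <<'E'
from h import *
import cv2
plan(S1-X*.09+np.array([0,0,.08]))
p,d=bot.camera("side"); a=cv2.resize(p[100:310,190:350],None,fx=2.4,fy=2.4)
p,d=bot.camera("top"); b=cv2.resize(p[120:240,100:350],None,fx=1.6,fy=1.6); b=cv2.copyMakeBorder(b,0,a.shape[0]-b.shape[0],0,0,0)
cv2.imwrite("pics/c4.png",np.hstack([a,b]))
E
```

```text
t 5.9 pos [0.4572 0.203  0.161 ] q [23.9451 -2.6407 -5.4435 87.2374 -0.0064 30.5407] F [ 0.0131 -0.0386 -0.3618] open 4.916110260885413e-05
tgt [0.4569 0.2028 0.08  ] shift cm [ 8.1042  0.0268 -0.0233] turn 0.031200020025049124
railx in tool [-0.0005 -1.     -0.0005] raily [-0.0005 -0.0005  1.    ]
```

View pics/c4.png

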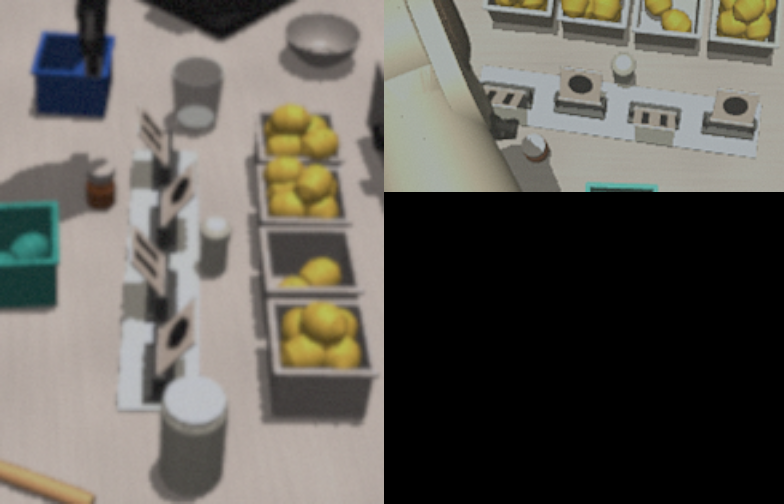

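Tag 4 (px 177,340) now shows its disc, leaning to its bin, while tags 2 and 3 are unchanged. Next is tag 1.

play_rows(
  rows=[
    [[2, 0, 0], 0, 0],
    [[4, 0, 0], 0, 0],
    [[6, 0, 0], 0, 0],
    [[8, 0, 0], 0, 0],
    [[8, -1, 0], 0, 0],
    [[8, -2, 0], 0, 0],
    [[8, -3, 0], 0, 0],
    [[8, -3.5, 0], 0, 0],
    [[8, -4, 0], 0, 0],
    [[8, -4.4, 0], 0, 0],
    [[8, -4.8, 0], 0, 0],
    [[8, -5.2, 0], 0, 0],
  ],
)

```text
time: 7.0
ee_pos: [0.5097, 0.1963, 0.0815]
tcp_rot: [-55.2, 90.0, 28.1]
wrist_force: [-0.8, -0.1, 0.4]
opening: 0.0003
```

play_rows(
  rows=[
    [[0, -0.4, 0], 0, 0],
    [[0, -0.8, 0], 0, 0],
    [[0, -1.2, 0], 0, 0],
    [[0, -1.6, 0], 0, 0],
    [[0, -2, 0], 0, 0],
    [[0, -2.4, 0], 0, 0],
    [[0, -2.8, 0], 0, 0],
    [[0, -3.2, 0], 0, 0],
    [[0, -3.6, 0], 0, 0],
    [[0, -3.8, 0], 0, 0],
    [[0, -3.8, 0], 0, 0],
    [[0, -3.8, 0], 0, 0],
  ],
)

```text
time: 8.0
ee_pos: [0.547, 0.1918, 0.0812]
tcp_rot: [121.6, 90.0, -155.1]
wrist_force: [-0.7, -0.3, -1.1]
opening: 0.0001
```

```bash
python3 - <<'E'
from h import *
import cv2
plan(S1-X*.09+np.array([0,0,.16]))
p,d=bot.camera("side"); cv2.imwrite("pics/side5.png",cv2.resize(p[100:310,190:350],None,fx=2.8,fy=2.8))
E
```

```text
t 8.0 pos [0.547  0.1918 0.0812] q [19.3271  8.7271 -2.4002 78.8822 -0.0009 26.0372] F [-0.6842 -0.2507 -1.0694] open 9.14331351738385e-05
tgt [0.4569 0.2028 0.16  ] shift cm [-7.8753  9.0786  0.0327] turn -0.0833356956224242
railx in tool [-0.0001 -1.      0.0015] raily [-0.0001  0.0015  1.    ]
```

View pics/side5.png

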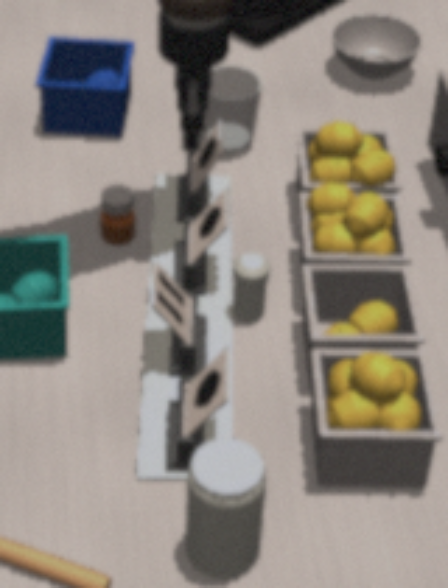

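Tag 1 (px 207,155) has fallen towards its bin with the disc up. I'll withdraw, then check.

play_rows(
  rows=[
    [[0, 2, 0], 0, 0],
    [[0, 5, 0], 0, 0],
    [[0, 8, 0], 0, 0],
    [[-3, 9, 0], 0, 0],
    [[-6, 10, 0], 0, 0],
    [[-9, 12, 0], 0, 0],
    [[-10, 15, 0], 0, 0],
    [[-10, 18, 0], 0, 0],
    [[-10, 20, 0], 0, 0],
    [[-10, 20, 0], 0, 0],
    [[-10, 20, 0], 0, 0],
  ],
)

```text
time: 8.97
ee_pos: [0.3479, 0.2155, 0.1818]
tcp_rot: [-54.5, 89.9, 28.9]
wrist_force: [0.3, 0.5, -0.1]
opening: 0.0003
```

```bash
python3 - <<'E'
from h import *
import cv2
o=bot.get_obs(); print(o['time'],o['ee_pos'],o['wrist_force'])
p,d=bot.camera("side"); a=cv2.resize(p[100:310,190:350],None,fx=2.4,fy=2.4)
p,d=bot.camera("top"); b=cv2.resize(p[80:240,100:350],None,fx=1.6,fy=1.6); b=cv2.copyMakeBorder(b,0,a.shape[0]-b.shape[0],0,0,0)
cv2.imwrite("pics/c6.png",np.hstack([a,b])); np.save("pics/top6.npy",d)
D0=np.load("pics/top0.npy")
D=d
for nm,u,v in [('shaker',329,240),('jar',164,390),('can',705,312),('b2',128,80),('b4',565,130)]:
    print(nm,dep('top',D0,140+u/3,80+v/3),dep('top',D,140+u/3,80+v/3))
E
```

```text
8.9667 [0.3479 0.2155 0.1818] [ 0.3433  0.5066 -0.1075]
shaker [0.5845 0.0061 0.0754] [0.5845 0.0061 0.0757]
jar [0.4602 0.1387 0.0581] [0.4599 0.1385 0.06  ]
can [ 0.522  -0.2915  0.1084] [ 0.5201 -0.2893  0.1165]
b2 [0.7047 0.1713 0.1157] [0.7047 0.1713 0.1158]
b4 [ 0.6688 -0.1823  0.1144] [ 0.6682 -0.182   0.1162]
```

View pics/c6.png

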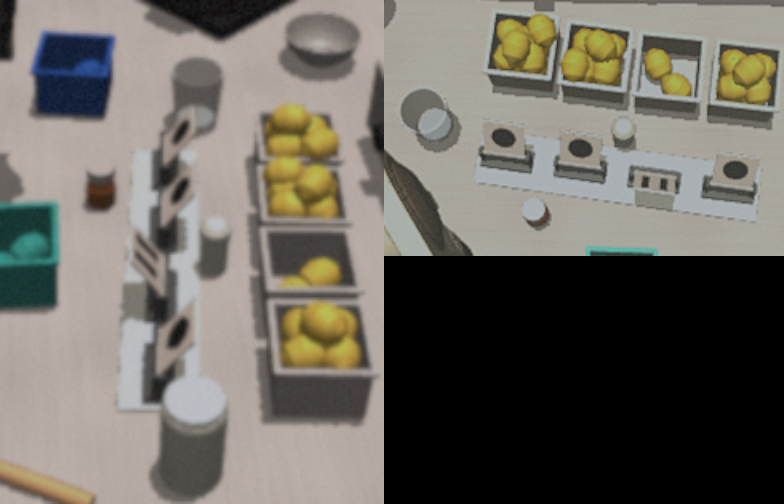

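Tags 1, 2 and 4 show discs and lean to the full bins, and tag 3 shows bars at the low bin. Everything else is unmoved and the arm is clear.

```bash
python3 -c "
from workcell import bot
print(bot.job_done())"
```

```text
the job is handed in; nothing more can be done
None
```

I pushed over the two wrong tags, the leftmost and the rightmost, with the closed fingertip. Both had bars up in front of full bins. The other two tags were already right, so I left them alone.

**Tags:** the last side and top pictures show discs up, leaning towards the bin, at the three full bins. The tag at the nearly empty bin (third from the left) shows two bars, leaning away.

**Other things:** depth readings before and after on the shaker, jar and two of the full bins agree within about 2 mm. The can's height read 8 mm higher the second time. I put that down to depth noise, as it looks in the same place in the pictures and the arm did not go near it. The cup and the other bins I compared only by eye, and the spatula only partly, as most of it lay outside the last crops.

**Limits:** the wrist force readings after each move never went above about 1.5 N, and the job took about 9 s. The arm was clear of everything when I handed in, and no check failed.

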